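# Drop the walnuts from the trap hopper and bolt it shut

### The arm

A 6-joint arm with a two-finger parallel gripper is mounted at the origin on the work surface. World frame = base frame: x ahead of the robot, y to its left, z up, the work surface at z = 0. Lengths are in mm, angles in rad, forces in N, time in s.
With the tool pointing down it reaches from about 275 to 825 mm from the base axis. Payload 4.9 kg.
Tool frame: the origin (TCP) lies where the fingers leave the gripper's body, on its centre line; the fingertips stand 73 mm ahead of it and the grasp point (between the pads) lies 54 mm ahead of it; z points along the fingers, y is the line along which they close (so a half turn about z gives the same grasp; the last joint's range is limited). The gripper opens to 85 mm and grips with 20 to 120 N. Pads are 22 mm wide; open, the fingers measure 114 mm over their backs; the gripper's body (76 mm by 85 mm) begins 54 mm behind the grasp point. The pads swing forward as they close: fully open they stand 13 mm farther back than shut.
Start: joints at [-1.235, 0.326, -0.193, 1.052, 0, 1.437], TCP at [249.003, -490.424, 303.881] pointing down, gripper open.
Joint ranges: [-2.65, 2.65], [-0.97, 1.79], [-1.3, 1.35], [-1.93, 2.1], [-1.47, 1.37], [-3.14, 3.14]. Speed limits (rad/s): [2.57, 2.57, 3.14, 3.14, 3.14, 3.14].

### API

Orientations are given as a unit quaternion [w, x, y, z].
In Python, from bench import robot gives the robot as it stands. The module is installed in compiled form; this text tells all that it offers.
- The arm moves only by the shell command python3 -m creep 'ROWS' [FORCE]. ROWS is JSON, a list of rows, each a list of 7 numbers: the shift along the world's x, y, z in mm, then the turn, a rotation vector about the world's x, y, z in rad, then the finger opening in mm, from 0 to 85.4. A call has 1 to 8 rows; each row shifts and turns the commanded pose from where the row before left it; what a row does not reach is not made up. A row lasts 1/8 s, in which the tool goes at most 62.5 mm and 10.7 degrees, less where a joint would pass 70% of its speed; a pose out of reach is approached as far as the arm can. A call with a gripper value outside its range is refused whole. The fingers move at their own pace and stop on an object; FORCE is the grip in N (left out, the last holds). Time passes only in rows, so rows that do not move let the fingers close. It gives the time, the measured TCP pose, the force, the opening and the grip force at its end, in the units of the state.
- robot.get_obs(): the state, without advancing time (a new reading comes with each control period).
- robot.snapshot(name): name is "side" or "top" or "wrist"; returns a dict with "img" (384x512x3 uint8, blue, green, red), "fx", "fy", "cx", "cy" (pixels), "world_to_cam" (4x4, takes a point from world to camera coordinates). Camera axes: x right, y down, z forward; pixel columns grow to the right and rows downward; lengths in mm; the calibration is good to about 2 mm. A picture is of the moment at which its call begins. There is no depth.
- robot.sign_off(): hands the job in; it is judged then, once.
The state is a dict: "time": time; "q": joint angles; "qvel": joint speeds; "joint_torque": joint torques, N m; "position": TCP position; "eef_rot": TCP orientation; "wrist_force": force on the tool from outside, world axes, zero at the start; "ft_torque": the same for the moment, N m; "finger_gap": finger opening in mm; "gripper_force": force on a finger pad.
Only numpy, scipy, OpenCV 4.12 (cv2) and the standard library are available. Lean on these libraries where they do the work, as an engineer would, in place of code of your own. Each camera call takes 0.05 s, during which the arm holds its last target. There are 200 camera calls.

### The job

Swing the lever of the wide hopper to open its trap-door bottom and drop all three walnuts into the bowl below. Then swing the trap fully shut again and slide its latch bolt fully home in front of the lever. Leave the narrow hopper's trap shut.

Things in the scene. Friction and masses are not known exactly. Their poses are not given: they have to be found in the camera images.
- hopper: Wide drop-bottom hopper: open plywood box 102 (x) x 132 (y) mm, 6 mm walls, from 180 to 250 mm above the table (near wall 40 mm lower), on a fixed stand of four steel legs at x +-85, y +-84 mm. Origin: on the table under the box's middle; +x away from the robot at yaw 0, z up. Its bottom is a flap, the trap, hinged along the box's far lower edge (axis along y at x = 51, z = 175 mm).
- lever_knob (a point): Centre of the black ball knob, 28 mm across, on the trap's lever: a 10 mm steel bar rising from the hinge axis beside the box's +y wall, fixed to the trap. Knob y = 100 mm, x = 51 + 120 sin(0.6 - a), z = 175 + 120 cos(0.6 - a) mm in the hopper's frame, a = trap angle: x = 119, z = 274 shut. Pull it to -x to open. Free to take from above, jaws either side in y.
- hopper_trap (a joint): Angle of the wide hopper's trap and lever, rad: 0 shut (lever leans 34 deg to +x), 1.2 fully open (end stop, lever leans 34 deg to -x). Stiff hinge, about 0.22 N m (2 N at the knob): stays where it is left. Swing it past 1.0 to be sure that every walnut drops. Starts within 0.05 of shut.
- bolt_knob (a point): Top centre of the latch bolt's knob: an upright steel post 16 mm across standing 39 mm above its dark steel guide (top 246 mm) on the box's far wall. In the hopper's frame x = 73.5, y = 5 + travel, z = 285 mm. Free to take from above, jaws either side in y; box rim and guide are 35 to 39 mm below its top.
- hopper_bolt (a joint): Travel of the wide hopper's latch bolt, m: 0 drawn back, 0.035 fully home (end stop); slides to the hopper's +y, towards the lever, 1.5 N of friction. Home, its nose (10 mm bar, 235 mm high) lies just in front (-x) of the shut lever and blocks it; it passes only if the trap is within about 0.07 rad of shut. Starts within 0.004 of drawn back.
- bowl: Ochre ceramic bowl, rim 136 mm across, 55 mm high, standing loose under the wide hopper; origin at the centre of its underside.
- walnut1_center (a point): a whole walnut, brown ball 34 mm across, 18 g; the point is its centre. It starts lying on the trap inside the wide hopper
- walnut2_center (a point): a whole walnut, brown ball 34 mm across, 18 g; the point is its centre. It starts lying on the trap inside the wide hopper
- walnut3_center (a point): a whole walnut, brown ball 34 mm across, 18 g; the point is its centre. It starts lying on the trap inside the wide hopper
- narrow_trap (a joint): angle of the trap of the other hopper, rad, 0 shut. It is built alike but narrower (box 88 mm wide across y), is empty and has no bowl under it. To be left alone.

How it is judged:
By the outcome, as a careful person would: the job done as asked, in the order asked, and still so for the second after the job is handed in, with the robot touching nothing.
It also fails if it takes over 45 s, if anything falls off the work surface, if the arm or the gripper's body presses on something with over 40 N, if the wrist force passes 120 N, or if a joint passes its speed limit or range.

## Working session

There is one attempt and no reset: what is moved stays moved. The work goes in short steps, Python scripts to look and compute and a shell command to move; the robot and the scene stay as the last step left them, time stands still between calls to the robot, and variables do not carry over. Pictures are saved under pics/ and viewed, at most 10 in all, crops included, and the job is handed in when it is done.

```bash
mkdir -p pics
cat > h.py <<'E'
import numpy as np, cv2
from bench import robot
def snap(n,f=None):
    s=robot.snapshot(n); 
    if f: cv2.imwrite('pics/'+f,s['img'])
    return s
def ray(s,u,v):
    M=np.array(s['world_to_cam']); R=M[:3,:3]; t=M[:3,3]
    d=R.T@np.array([(u-s['cx'])/s['fx'],(v-s['cy'])/s['fy'],1]); return -R.T@t,d
def onz(s,u,v,z):
    c,d=ray(s,u,v); return c+d*(z-c[2])/d[2]
def proj(s,p):
    M=np.array(s['world_to_cam']); q=M[:3,:3]@np.array(p)+M[:3,3]
    return s['fx']*q[0]/q[2]+s['cx'], s['fy']*q[1]/q[2]+s['cy']
def tri(a,b):
    (c1,d1),(c2,d2)=a,b
    k=np.linalg.lstsq(np.c_[d1,-d2],c2-c1,rcond=None)[0]
    p,q=c1+k[0]*d1,c2+k[1]*d2; return (p+q)/2,np.linalg.norm(p-q)
E
python3 - <<'E'
from h import *
a=snap('top','top0.png');b=snap('side','side0.png')
o=robot.get_obs();print(o['position'],o['eef_rot'],o['finger_gap'],o['time'])
for s in(a,b): print(ray(s,256,192))
E
```

```text
[ 248.85162579 -490.02951027  303.19154463] [-7.65705336e-04  9.72544116e-01  2.32717318e-01 -7.61109899e-05] 85.27902883436244 0.1
(array([ 452.05704141,   17.82419048, 1151.42217709]), array([ 0.08876679,  0.01251181, -0.99601278]))
(array([203.85618425, 612.81216292, 873.50646854]), array([ 0.30774092, -0.61977419, -0.72200227]))
```

View pics/top0.png

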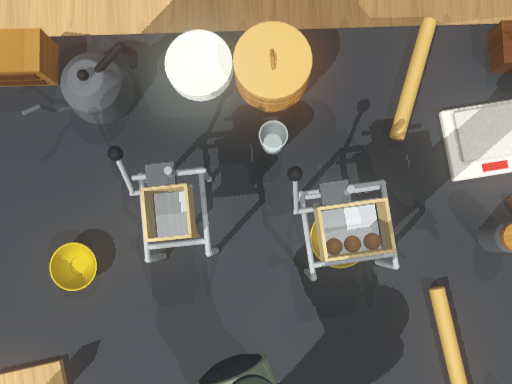

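View pics/side0.png

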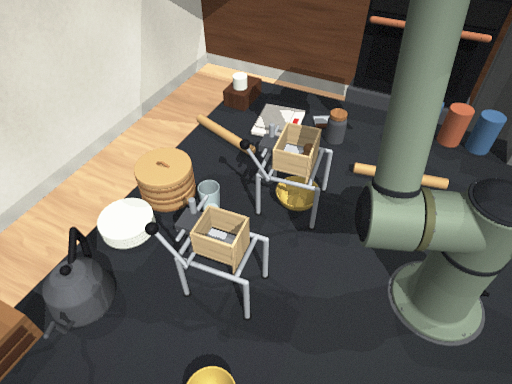

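The top view shows the wide hopper on the right, with walnuts at about (334,247), (352,243) and (372,241), and its lever knob at (295,174). In the side view the knob is at (247,145). Next I'll zoom in on both.

Run:
```python
from h import *
a=cv2.imread('pics/top0.png')[150:290,270:420];b=cv2.imread('pics/side0.png')[100:220,220:350]
a=cv2.resize(a,(400,373),interpolation=cv2.INTER_CUBIC);b=cv2.resize(b,(400,369),interpolation=cv2.INTER_CUBIC)
c=np.zeros((373,800,3),np.uint8);c[:,:400]=a;c[:369,400:]=b;cv2.imwrite('pics/crop0.png',c)
a=snap('top');b=snap('side')
def knob(s,u,v):
    m=(s['img'].max(2)<40).astype(np.uint8);w=np.zeros_like(m);w[v-12:v+13,u-12:u+13]=1
    m=cv2.morphologyEx(m*w,cv2.MORPH_OPEN,np.ones((5,5),np.uint8))
    n,l,st,ce=cv2.connectedComponentsWithStats(m);k=1+np.argmax(st[1:,4]);print(st[k],ce[k]);return ce[k]
ka,kb=knob(a,295,174),knob(b,247,145)
print(tri(ray(a,*ka),ray(b,*kb)), onz(a,*ka,274))
```

```text
Traceback (most recent call last):
ValueError: attempt to get argmax of an empty sequence
```

View pics/crop0.png

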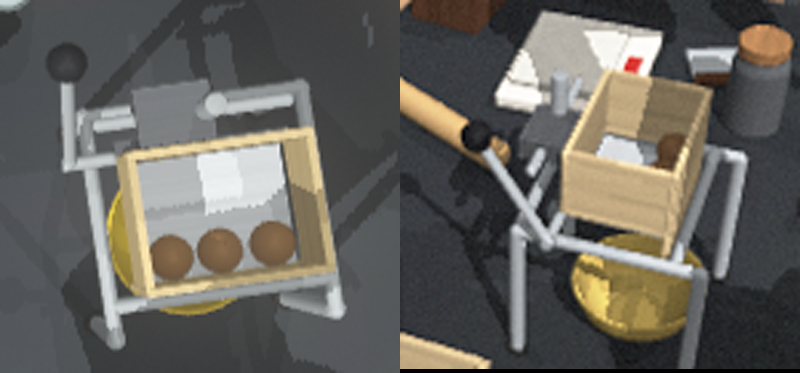

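The crop shows the knob at (295.1,173.3) in the top view and (244.7,144.2) in the side view. The bolt post top is at (350.2,188.6) in the top view and (272,124.7) in the side view. The rim's far corners are at crop (122,153) and (317,130).

Run:
```python
from h import *
from scipy.spatial.transform import Rotation as Ro
a=snap('top');b=snap('side')
f=lambda u,v:(270+u*150/400,150+v*140/373)
print('knob',tri(ray(a,295.1,173.3),ray(b,244.7,144.2)),onz(a,295.1,173.3,274))
print('bolt',tri(ray(a,350.2,188.6),ray(b,272,124.7)),onz(a,350.2,188.6,285))
L,R=onz(a,*f(122,153),250),onz(a,*f(317,130),250)
N,M=onz(a,*f(142,297),210),onz(a,*f(338,270),210)
e=L-R+N-M;yaw=np.arctan2(-e[0],e[1]);print(L,R,N,M,'yaw',yaw,np.linalg.norm(L-R),np.linalg.norm(N-M))
Rm=Ro.from_euler('z',yaw).as_matrix()
print('O rim',(L+R+N+M)/4,'O bolt',onz(a,350.2,188.6,285)-Rm@[73.5,5,285],'O knob',onz(a,295.1,173.3,274)-Rm@[119,100,274])
q=robot.get_obs()['eef_rot'];T=Ro.from_quat(np.roll(q,-1)).as_matrix();print('tool y',T[:,1],np.arctan2(-T[0,1],T[1,1]))
hsv=cv2.cvtColor(a['img'],cv2.COLOR_BGR2HSV);m=cv2.inRange(hsv,(18,130,60),(32,255,255));m[:200]=0;m[300:]=0;m[:,:290]=0;m[:,410:]=0
p=np.argwhere(m);print('bowl px',p.min(0),p.max(0),'left',onz(a,p[:,1].min(),p[p[:,1].argmin(),0],45),'bottom',onz(a,p[p[:,0].argmax(),1],p[:,0].max(),50))
```

```text
knob (array([562.49296784, -43.61865471, 272.22565999]), np.float64(1.131338804227827)) [562.78734983 -43.26334158 274.        ]
bolt (array([ 530.78258161, -141.84460646,  279.49396655]), np.float64(2.296052600544126)) [ 531.33859211 -140.39757279  285.        ]
[500.88081289 -81.47882928 250.        ] [ 513.76723531 -217.80349418  250.        ] [398.42453617 -96.9189549  210.        ] [ 414.71543934 -238.84354464  210.        ] yaw 0.10447856884838122 136.93237069548044 142.85651087632937
O rim [ 456.94700593 -158.76120575  230.        ] O bolt [ 4.58760825e+02 -1.53035520e+02  5.68434189e-14] O knob [ 4.54865107e+02 -1.55128392e+02  5.68434189e-14]
tool y [ 4.52696463e-01 -8.91664464e-01 -6.29961909e-04] -2.671805450120305
bowl px [222 310] [267 355] left [456.27415885 -89.16997405  45.        ] bottom [ 376.38768709 -142.41022118   50.        ]
```

```bash
python3 -m creep '[[0,0,50,0,0,-0.18,55],[10,15,50,0,0,-0.18,55],[35,50,0,0,0,0,55],[35,50,0,0,0,0,55],[35,50,0,0,0,0,55],[35,50,0,0,0,0,55],[35,50,0,0,0,0,55],[35,50,0,0,0,0,55]]' 20; python3 -m creep '[[35,50,0,0,0,0,55],[35,50,0,0,0,0,55],[23,32,0,0,0,0,55],[0,0,0,0,0,0,55]]'
python3 - <<'E'
from h import *
o=robot.get_obs();print(o['q'],o['time'],o['position'])
w=snap('wrist','w1.png');print('knob proj',proj(w,[562.5,-43.4,273]),'bolt',proj(w,[531,-141,285]))
E
```

```text
time: 1.3
position: [469.9, -173.7, 404.1]
eef_rot: [0.0, 0.998, 0.055, 0.0]
wrist_force: [0.3, -0.9, -0.4]
finger_gap: 55.0
gripper_force: 0.0
time: 1.8
position: [563.0, -41.1, 403.3]
eef_rot: [-0.0, 0.998, 0.057, -0.0]
wrist_force: [-0.3, -1.3, -0.3]
finger_gap: 54.7
gripper_force: 0.0
[-2.03808890e-01  3.11556507e-01  3.94985166e-02  1.29920184e+00
  2.42587549e-04  2.82363666e+00] 1.8 [563.00765895 -41.14885647 403.28923969]
knob proj (np.float64(261.09290145001097), np.float64(214.1481822486579)) bolt (np.float64(386.9277823323224), np.float64(273.23164825509014))
```

View pics/w1.png

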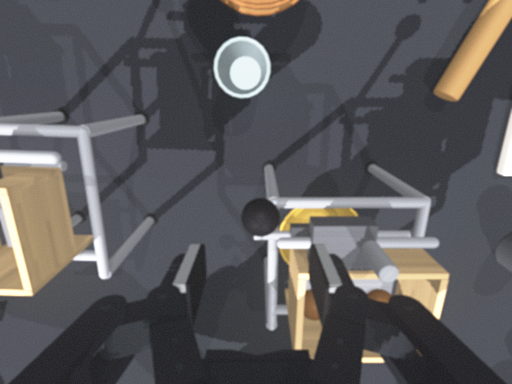

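The knob appears at about (261,217) in the wrist view, within 3 px of the prediction. The bolt top is near (388,271), which also matches. I'll descend and grip.

```bash
python3 -m creep '[[0,-2,-30,0,0,0,55],[0,0,-26,0,0,0,55],[0,0,-20,0,0,0,55],[0,0,0,0,0,0,20],[0,0,0,0,0,0,20],[0,0,0,0,0,0,20]]' 25
```

```text
time: 2.6
position: [560.7, -43.9, 328.1]
eef_rot: [-0.003, 0.998, 0.055, -0.001]
wrist_force: [-2.8, 7.5, -4.1]
finger_gap: 25.9
gripper_force: 24.8
```

```bash
python3 -m creep '[[-15.5,-1.7,9,0,0,0,20],[-16.6,-1.8,6.5,0,0,0,20],[-17.5,-1.9,4,0,0,0,20],[-17.8,-2,1.3,0,0,0,20],[-17.8,-2,-1.3,0,0,0,20],[-17.5,-1.9,-4,0,0,0,20],[-16.6,-1.8,-6.5,0,0,0,20],[-9,-1,-5,0,0,0,20]]'; python3 -m creep '[[0,0,0,0,0,0,20],[0,0,0,0,0,0,20],[0,0,0,0,0,0,20],[0,0,0,0,0,0,20]]'
python3 - <<'E'
from h import *
a=snap('top')['img'][150:310,270:420];b=snap('side')['img'][100:240,220:350]
c=np.zeros((430,800,3),np.uint8);c[:427,:400]=cv2.resize(a,(400,427));c[:,400:]=cv2.resize(b,(400,430));cv2.imwrite('pics/c2.png',c)
E
```

```text
time: 3.6
position: [433.5, -58.5, 333.6]
eef_rot: [-0.002, 0.998, 0.055, 0.002]
wrist_force: [-0.5, 6.7, 4.1]
finger_gap: 26.1
gripper_force: 25.8
time: 4.1
position: [432.7, -58.5, 333.0]
eef_rot: [-0.002, 0.998, 0.055, -0.0]
wrist_force: [-3.2, 6.9, 3.0]
finger_gap: 26.3
gripper_force: 25.7
```

View pics/c2.png

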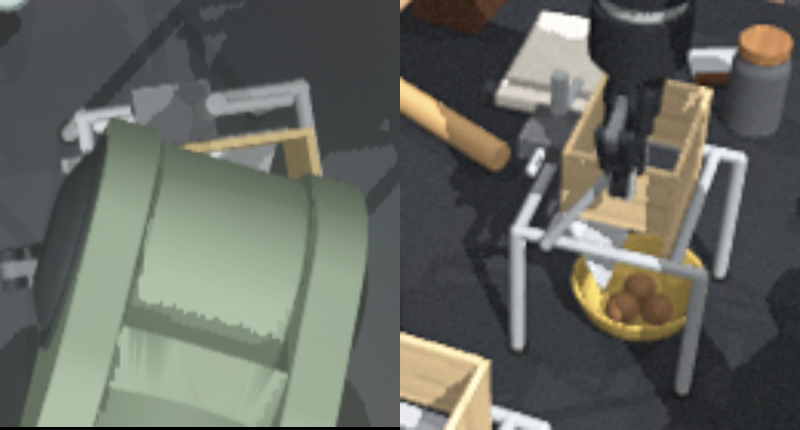

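All three walnuts are in the bowl (side crop around (635,300)). Next I'll swing the trap shut.

```bash
python3 -m creep '[[9,1,5,0,0,0,20],[16.6,1.8,6.5,0,0,0,20],[17.5,1.9,4,0,0,0,20],[17.8,2,1.3,0,0,0,20],[17.8,2,-1.3,0,0,0,20],[17.5,1.9,-4,0,0,0,20],[16.6,1.8,-6.5,0,0,0,20],[15.5,1.7,-9,0,0,0,20]]';  python3 -m creep '[[3,0.3,-2,0,0,0,20],[0,0,0,0,0,0,20]]'; python3 -m creep '[[3,0.3,-2,0,0,0,20],[0,0,0,0,0,0,20]]'
```

```text
time: 5.2
position: [562.2, -43.7, 329.6]
eef_rot: [-0.002, 0.998, 0.055, 0.001]
wrist_force: [-3.4, 8.1, 2.6]
finger_gap: 26.1
gripper_force: 25.9
time: 5.45
position: [565.3, -43.3, 327.4]
eef_rot: [-0.003, 0.998, 0.055, 0.001]
wrist_force: [-0.6, 8.6, 0.6]
finger_gap: 26.4
gripper_force: 25.9
time: 5.7
position: [566.1, -43.2, 326.8]
eef_rot: [-0.002, 0.998, 0.055, -0.001]
wrist_force: [-10.4, 7.1, 13.5]
finger_gap: 26.1
gripper_force: 26.6
```

```bash
python3 -m creep '[[0,0,0,0,0,0,50],[0,0,0,0,0,0,50],[0,0,25,0,0,0,50],[0,0,50,0,0,0,50],[-12,-33,0,0,0,0,50],[-12,-33,0,0,0,0,50],[-11,-32,0,0,0,0,50],[0,0,0,0,0,0,50]]'
python3 - <<'E'
from h import *
a=snap('wrist','w3.png');b=snap('side');c=snap('top')
print(robot.get_obs()['position'],'bolt',proj(a,[531,-141,285]),'knob',proj(a,[565,-43,273]))
m=(b['img'].max(2)<45).astype(np.uint8);m=m[130:160,230:262];print(np.argwhere(m).mean(0)[::-1]+[230,130],m.sum(), proj(b,[565,-43,273]))
E
```

```text
time: 6.7
position: [532.6, -145.1, 399.1]
eef_rot: [0.0, 0.999, 0.053, 0.0]
wrist_force: [0.9, 0.4, 0.1]
finger_gap: 50.1
gripper_force: 0.0
[ 533.2015074  -142.72844141  398.98352651] bolt (np.float64(251.73888263836818), np.float64(223.9451018627441)) knob (np.float64(112.08954941430841), np.float64(156.579604348091))
[246.59235669 147.03821656] 157 (np.float64(243.50209078929004), np.float64(143.81423886867188))
```

View pics/w3.png

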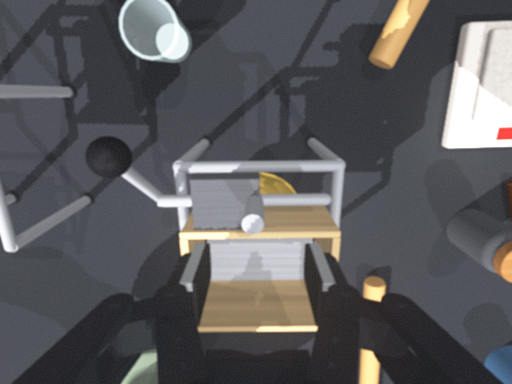

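The wrist view shows the knob at (109,157), where the shut lever should be, and the bolt top at (252,223), as predicted. I'll descend and grip the post.

```bash
python3 -m creep '[[-1,0,-30,0,0,0,50],[0,0,-25,0,0,0,50],[0,0,-13,0,0,0,50],[0,0,0,0,0,0,5],[0,0,0,0,0,0,5],[0,0,0,0,0,0,5],[0,0,0,0,0,0,5]]' 30; python3 -m creep '[[-1,8,0,0,0,0,5],[-1,9,0,0,0,0,5],[-1,9,0,0,0,0,5],[-0.5,6,0,0,0,0,5],[0,0,0,0,0,0,5]]'
```

```text
time: 7.72
position: [532.5, -142.5, 331.9]
eef_rot: [-0.0, 0.998, 0.055, 0.001]
wrist_force: [-0.5, 3.7, 4.0]
finger_gap: 14.7
gripper_force: 29.7
time: 8.35
position: [528.8, -110.2, 331.8]
eef_rot: [0.0, 0.998, 0.055, 0.001]
wrist_force: [-0.3, 1.0, 6.4]
finger_gap: 15.0
gripper_force: 30.0
```

```bash
python3 -m creep '[[-0.3,2.5,0,0,0,0,5],[0,0,0,0,0,0,5]]';  python3 -m creep '[[-0.3,2.5,0,0,0,0,5],[0,0,0,0,0,0,5]]'
```

```text
time: 8.6
position: [528.5, -108.2, 331.8]
eef_rot: [0.001, 0.998, 0.055, 0.001]
wrist_force: [-0.9, -0.3, 6.9]
finger_gap: 15.2
gripper_force: 30.0
time: 8.85
position: [528.4, -107.0, 331.8]
eef_rot: [0.002, 0.999, 0.055, 0.001]
wrist_force: [-0.2, -4.7, 4.4]
finger_gap: 14.8
gripper_force: 30.0
```

```bash
python3 -m creep '[[-0.2,2,0,0,0,0,5],[0,0,0,0,0,0,5]]';python3 -m creep '[[-0.2,2,0,0,0,0,5],[0,0,0,0,0,0,5]]'
```

```text
time: 9.1
position: [528.4, -106.6, 331.9]
eef_rot: [0.004, 0.999, 0.054, 0.001]
wrist_force: [-0.2, -11.2, 2.1]
finger_gap: 14.8
gripper_force: 30.0
time: 9.35
position: [528.4, -106.2, 331.9]
eef_rot: [0.006, 0.999, 0.053, 0.001]
wrist_force: [1.7, -15.4, 2.1]
finger_gap: 15.1
gripper_force: 30.1
```

The bolt is at its end stop. I'll ease off the push, release and retreat.

```bash
python3 -m creep '[[0.2,-3.5,0,0,0,0,5],[0,0,0,0,0,0,42],[0,0,0,0,0,0,42],[0,0,25,0,0,0,42],[0,0,50,0,0,0,42],[-5,-40,20,0,0,0,42],[-5,-40,0,0,0,0,42],[0,0,0,0,0,0,42]]'
python3 - <<'E'
from h import *
w=snap('wrist')
a=w['img'];b=snap('side');o=robot.get_obs()
print('bolt home proj',proj(w,[531-35*.11,-141+35*.994,285]),'knob',proj(w,[565,-43,273]))
b=b['img'][100:240,220:350]
c=np.zeros((384,800,3),np.uint8);c[:,:412]=a[:,:412];c[:,412:]=cv2.resize(b,(388,384));cv2.imwrite('pics/c4.png',c)
E
```

```text
time: 10.35
position: [517.4, -186.8, 425.4]
eef_rot: [-0.0, 0.999, 0.053, -0.0]
wrist_force: [-0.0, 0.6, 0.1]
finger_gap: 42.1
gripper_force: 0.0
bolt home proj (np.float64(151.87873434997886), np.float64(185.20041773651582)) knob (np.float64(70.39087146611584), np.float64(122.6935815970412))
```

View pics/c4.png

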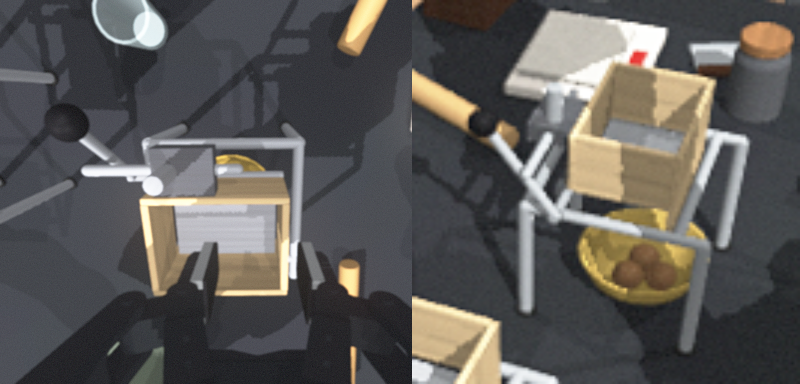

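The bolt post is at (153,185), where it should be when home, with its nose across the lever. The knob is at (67,123), so the trap is shut, and the walnuts are in the bowl.

```bash
python3 -c "
from bench import robot
print(robot.sign_off())"
```

```text
the job is handed in; nothing more can be done
None
```

The job is handed in: all three walnuts are in the bowl, the wide hopper's trap is shut, its bolt is pushed to the end stop in front of the lever, and the narrow hopper was not touched.

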